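# Move the skimmer to the spare folding hook

## Robot

A 7-joint arm with a two-finger parallel gripper is mounted at the origin on the work surface. World frame = base frame: x ahead of the robot, y to its left, z up, the work surface at z = 0. Lengths are in m, angles in rad, forces in N, time in s.
With the tool pointing down it reaches from about 0.425 to 0.925 m from the base axis. Payload 6.8 kg.
Tool frame: the origin (TCP) lies on the front face of the gripper's body, between the roots of the fingers; the fingertips stand 73 mm ahead of it and the grasp point (between the pads) lies 54 mm ahead of it; z points along the fingers, y is the line along which they close (so a half turn about z gives the same grasp; the last joint's range is limited). The gripper opens to 85 mm and grips with 20 to 120 N. Pads are 22 mm wide; open, the fingers measure 114 mm over their backs; the gripper's body (76 mm by 85 mm) begins 54 mm behind the grasp point. The pads swing forward as they close: fully open they stand 13 mm farther back than shut.
Start: joints at [-1.436, 0.477, 0.022, 1.555, -0.011, 1.109, -0.083], TCP at [0.162, 0.655, 0.304] pointing down, gripper open.
Joint ranges: [-2.96, 2.96], [-0.34, 2.1], [-1.41, 1.46], [0.24, 2.44], [-1.37, 4.51], [0.17, 1.92], [-2.96, 2.96]. Speed limits (rad/s): [2.39, 2.39, 3.14, 3.14, 3.14, 3.14, 3.14].

## Interface

Orientations are given as a unit quaternion [w, x, y, z].
In Python, from station import bot, optics gives the robot as it stands.
- The arm moves only by the tool drive_tool, never from a script. Its argument "deltas" is a list of rows, each an object with "gripper": the closure in counts, from 0 (fully open) to 255 (shut); "offset": the shift along the tool's x, y, z in units of 1000 mm (1.0 is 1000 mm), a list of three; "angular": the turn, a rotation vector about the tool's x, y, z in units of 45 degrees (1.0 is 45 degrees), a list of three. In form: [{"gripper": gripper, "offset": [dx, dy, dz], "angular": [rx, ry, rz]}, ...]. A call has 1 to 5 rows; each row is the pose to reach, as a shift and turn from the pose commanded when the call began, along the tool's axes at that moment; what a row does not reach only later rows make up. A row lasts 1/10 s, in which the tool goes at most 50 mm and 8.59 degrees, less where a joint would pass 70% of its speed; a pose out of reach is approached as far as the arm can. A call with a number of a shift or a turn outside -1 to 1 is refused whole. A call with a gripper value outside its range is refused whole. The fingers move at their own pace and stop on an object; "grip_force" is the grip in N (left out, the last holds). Time passes only in rows, so rows that repeat a pose let the fingers close. It gives the time, the measured TCP pose, the force, the opening and the grip force at its end, in the units of the state.
- bot.get_obs(): the state, without advancing time (a new reading comes with each control period).
- optics.read_camera(name): name is "side" or "top" or "wrist"; returns the picture (420x560x3 uint8, blue, green, red); there is no depth.
- optics.camera_model(name): a dict with "fx", "fy", "cx", "cy" (pixels), "cam_to_world" (4x4, takes a point from camera to world coordinates). Camera axes: x right, y up, looking along -z (the intrinsics and any distortion apply to the point x, -y, -z); pixel columns grow to the right and rows downward; lengths in m; the calibration is good to about 2 mm. A picture is of the moment at which its call begins: read the wrist's pose just before it. camera_model takes no time and is no camera call; for the wrist camera it gives the pose at the moment of the call.
- bot.hand_in(): hands the job in; it is judged then, once.
The state is a dict: "t": time; "q": joint angles; "joint_vel": joint speeds; "joint_torque": joint torques, N m; "eef_pos": TCP position; "tool_rot": TCP orientation; "contact_force": force on the tool from outside, world axes, zero at the start; "torque": the same for the moment, N m; "gripper_width": opening from 0.0 (shut) to 1.0 (fully open); "grasp_force": force on a finger pad.
Only numpy, scipy, OpenCV 4.12 (cv2) and the standard library are available. Lean on these libraries where they do the work, as an engineer would, in place of code of your own. Each camera call takes 0.05 s, during which the arm holds its last target. There are 200 camera calls.

## Task

Swing the spare, folded hook of the utensil rail fully open, pushing its upright post on against its stop with a firm but gentle 9 or 10 N for half a second so that it seats. Then move the skimmer from the other hook onto it, hanging freely, and fold the emptied hook flat along the rail, pressing it home against its stop in the same way. Never load either hook with more than about 18 N, do not drop the skimmer, and leave the bowl, the jar and the bun box where they are.

Things in the scene. Friction and masses are not known exactly. Their poses are not given: they have to be found in the camera images.
- rail: Fixed utensil rail: aluminium bar 500 mm long, top 232 mm above the bench, on two green uprights. Origin on the bench under the middle of the bar's front face; y along the bar, -x towards the robot (the rail may be turned), z up. Two folding hooks, hinges 30 mm in front of the bar's face, 190 to 250 mm apart; either may be the spare one.
- spare_pivot (a point): Hinge axis (vertical) of the spare hook, empty and more or less folded at the start; point at the height of the arm's axis, 230 mm above the bench. Its knuckle is 24 mm across and rises 12 mm above this. The knuckle may be fixed up to 4 degrees out of square with the rail, so where each stop lies must be felt.
- spare_post (a point): Middle of the orange upright post (12 mm diameter) at the end of the spare hook's arm, a level round steel bar 10 mm thick, 90 mm from hinge axis to post axis. This point is 22 mm above the arm's axis and 22 mm below the post's top. Its y axis points outwards along the arm, z up.
- spare_hook (a joint): Spare hook's angle in rad: 0 flat on its stop (arm along the rail's +y), 1.571 fully open on its stop (arm along the rail's -x), growing anticlockwise from above. Stiff hinge (about 2.5 N at the post), stays where left. Rubber-bushed: pressed on against a stop the post gives about a tenth of a mm per N and springs back.
- full_pivot (a point): Hinge axis of the other hook, which is open and carries the skimmer at the start; built as the spare one.
- full_post (a point): Middle of the orange upright post of the other hook; built as the spare one.
- full_hook (a joint): Angle of the other hook in rad, 0 folded flat, 1.571 fully open; behaves as the spare hook.
- skimmer_grip (a point): Centre of the skimmer's black grip tab, 40 mm tall (lowest 6 mm in the crook), 16 mm along the hook's arm (its x axis, from post to hinge), 14 mm across the arm (its y axis), clear on all sides: pinch it across the arm from above. z up. The steel crook below straddles the arm; hung, this point is 38 mm above the arm's axis. About 0.16 kg.
- skimmer: Steel skimmer hung by its crook. Origin at the crook's inner apex, 32 mm below the tab's centre, same axes. On -y a short leg ends 26 mm below the origin; on +y the handle runs down 16 to 21 mm off centre to a round blade in the same (yz) plane, 76 mm across, lowest edge 163 mm below the origin. To take it off, lift at least 40 mm, then move towards its +y.
- bowl: Small steel bowl, 110 mm across, 45 mm high, on the bench in front of the rail; leave alone. Origin under its centre.
- jar: Glass jar with white lid, 64 mm across, 100 mm high; leave alone. Origin under its centre.
- bun_box: Open cardboard tray, 170 x 130 x 50 mm high; leave alone. Origin under its centre.
Things that resemble listed ones, but are neither listed nor needed, are in the scene too. There is more than one size of the skimmer; the job needs the middle-sized.

How it is judged:
By the outcome, as a careful person would: the job done as asked, in the order asked, and still so for the second after the job is handed in, with the robot touching nothing.
It also fails if it takes over 72 s, if anything falls off the work surface, if the arm or the gripper's body presses on something with over 40 N, if the wrist force passes 120 N, or if a joint passes its speed limit or range.

## Working session

There is one attempt and no reset: what is moved stays moved. The work goes in short steps, Python scripts to look and compute and a tool call to move; the robot and the scene stay as the last step left them, time stands still between calls to the robot, and variables do not carry over. Pictures are saved under pics/ and viewed, at most 10 in all, crops included, and the job is handed in when it is done.

Besides the shell and the picture viewer there is one more tool, called after "Request:" by a JSON object that holds its "fn" and its "kwargs", one argument or row to a line. drive_tool: Moves the arm, as the interface text tells. Its arguments: {"type":"object","properties":{"deltas":{"type":"array"},"grip_force":{"type":"number"}},"required":["deltas"]}

```bash
mkdir -p pics; python3 - <<'E'
from station import bot, optics
import cv2,numpy as np
o=bot.get_obs()
for k,v in o.items(): print(k,np.round(v,4))
for n in ["side","top","wrist"]:
    m=optics.camera_model(n); print(n,m['fx'],m['fy'],m['cx'],m['cy'],[k for k in m]); print(np.round(m['cam_to_world'],4))
    im=optics.read_camera(n); cv2.imwrite(f"pics/{n}0.png",im)
a=cv2.imread("pics/side0.png");b=cv2.imread("pics/top0.png")
E
```

```text
t 0.0
q [-1.4361  0.4778  0.0223  1.5564 -0.0115  1.1093 -0.0831]
joint_vel [-0.0003  0.0005 -0.0012  0.0002  0.0006  0.0006 -0.0008]
joint_torque [-4.00000e-04 -5.96453e+01  1.60770e+00 -2.81184e+01  1.25000e-02
  9.60000e-03 -0.00000e+00]
eef_pos [0.1621 0.6548 0.3029]
tool_rot [-0.000e+00  1.210e-01  9.926e-01 -9.000e-04]
contact_force [-0.6296  0.3731  1.153 ]
torque [ 0.0213 -0.0002 -0.04  ]
grasp_force 0.0
gripper_width 1.0026
side 419.3750609460209 419.3750609460209 279.76005669387536 216.9010935184059 ['fx', 'fy', 'cx', 'cy', 'cam_to_world']
[[ 0.8979  0.2075 -0.3882  0.0976]
 [-0.4401  0.4259 -0.7905 -0.8636]
 [ 0.0013  0.8807  0.4737  0.6715]
 [ 0.      0.      0.      1.    ]]
top 471.46097516740116 471.46097516740116 282.2366697581097 209.15376326347067 ['fx', 'fy', 'cx', 'cy', 'cam_to_world']
[[-0.0117  0.9955 -0.094   0.3627]
 [-0.9999 -0.0114  0.0039  0.0056]
 [ 0.0028  0.094   0.9956  1.5076]
 [ 0.      0.      0.      1.    ]]
wrist 364.15878433278795 364.15878433278795 282.1471220818856 207.28034674111854 ['fx', 'fy', 'cx', 'cy', 'cam_to_world']
[[ 0.2401 -0.9214 -0.3056  0.0844]
 [ 0.9708  0.2271  0.0779  0.6751]
 [-0.0024 -0.3154  0.949   0.373 ]
 [ 0.      0.      0.      1.    ]]
```

View pics/side0.png

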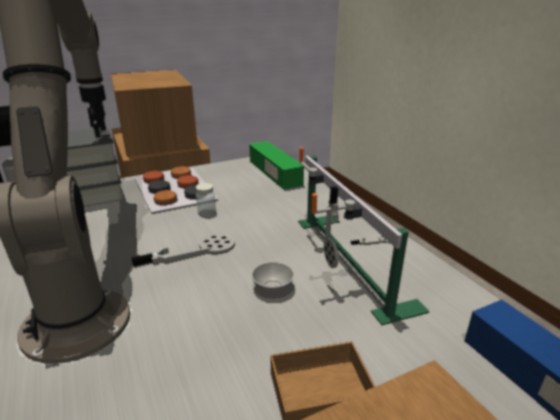

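View pics/top0.png

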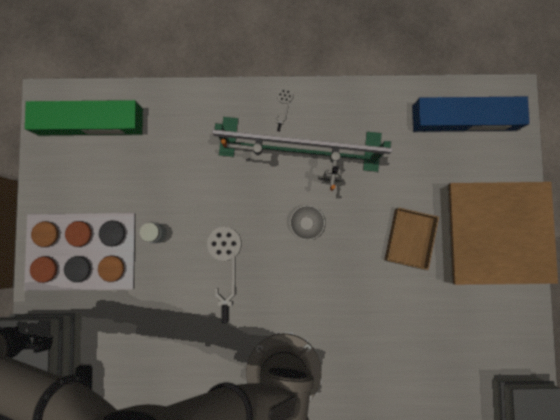

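Rail: spare hook at the left in the top view (pivot about (258,148), post (223,142), folded). Full hook open with pivot (335,156) and post (333,187).

Skimmer candidates (top view): large one on the bench (225,260), small one behind the rail (283,105), and the middle-sized one hung at (333,178), which is my choice. I'll check it in a close crop.

```bash
python3 - <<'E'
import cv2,numpy as np
a=cv2.imread("pics/side0.png");b=cv2.imread("pics/top0.png")
x=cv2.resize(b[115:205,205:395],None,fx=4.2,fy=4.2,interpolation=cv2.INTER_CUBIC)
cv2.imwrite("pics/c1.png",x)
x=cv2.resize(a[140:290,280:420],None,fx=4,fy=4,interpolation=cv2.INTER_CUBIC)
cv2.imwrite("pics/c2.png",x)
E
```

```text
(no output)
```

View pics/c1.png

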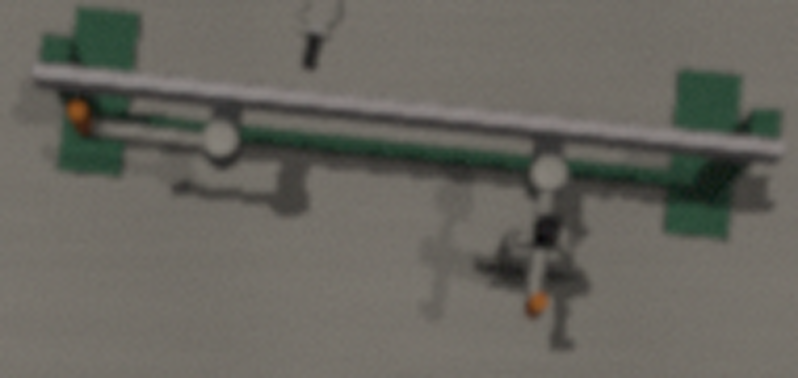

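View pics/c2.png

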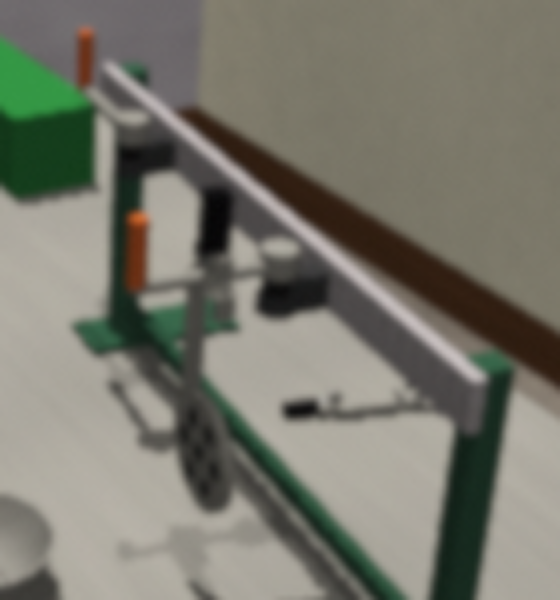

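The crops confirm it. The hung skimmer has its black tab at c1 (546,230), with the handle on the left (+y) side. Spare knuckle is at c1 (221,138) and post (79,108); full knuckle (549,172) and post (540,300). Bar runs (40,72)–(780,150).

```bash
cat > h.py <<'E'
import numpy as np, json
from station import bot, optics
def pix(cam,u,v,z):
    m=optics.camera_model(cam);T=np.array(m['cam_to_world'])
    d=T[:3,:3]@np.array([(u-m['cx'])/m['fx'],-(v-m['cy'])/m['fy'],-1.])
    return T[:3,3]+d*(z-T[2,3])/d[2]
def proj(cam,p):
    m=optics.camera_model(cam);T=np.array(m['cam_to_world'])
    c=T[:3,:3].T@(np.array(p)-T[:3,3]); return m['cx']-m['fx']*c[0]/c[2], m['cy']+m['fy']*c[1]/c[2]
def R(q):
    from scipy.spatial.transform import Rotation as r
    return r.from_quat(q,scalar_first=True).as_matrix()
def st():
    o=bot.get_obs();M=R(o['tool_rot'])
    print('t',round(o['t'],2),'p',np.round(o['eef_pos'],4),'xang',round(np.degrees(np.arctan2(M[1,0],M[0,0])),2),'tilt',np.round(M[:2,2],4),'F',np.round(o['contact_force'],2),'w',round(o['gripper_width'],3));return o,M
E
python3 - <<'E'
from h import *
import cv2
c1=lambda u,v:(205+u/4.2-.4,115+v/4.2-.4)
for n,(u,v),z in [('sk',(221,138),.242),('fk',(549,172),.242),('sp',(79,106),.274),('fp',(540,298),.274),('barL',(40,72),.232),('barR',(780,148),.232),('tab',(545,228),.288)]:
    print(n,np.round(pix('top',*c1(u,v),z),4))
c2=lambda u,v:(280+u/4-.4,140+v/4-.4)
for n,(u,v),z in [('sk',(132,119),.242),('fk',(279,245),.242),('sp',(85,30),.274),('fp',(138,214),.274),('tab',(216,190),.288)]:
    print(n,np.round(pix('side',*c2(u,v),z),4))
st()
E
```

```text
sk [0.6521 0.067  0.242 ]
fk [ 0.6273 -0.1458  0.242 ]
sp [0.6664 0.1553 0.274 ]
fp [ 0.5402 -0.1345  0.274 ]
barL [0.6998 0.186  0.232 ]
barR [ 0.6437 -0.2987  0.232 ]
tab [ 0.5822 -0.137   0.288 ]
sk [0.6515 0.0607 0.242 ]
fk [ 0.63  -0.147  0.242]
sp [0.6662 0.1564 0.274 ]
fp [ 0.5419 -0.1329  0.274 ]
tab [ 0.5812 -0.1504  0.288 ]
t 0.15 p [0.1622 0.6549 0.3031] xang 166.09 tilt [-0.0003 -0.0014] F [ 0.3  -1.03  0.6 ] w 1.003
```

Request:
{"fn": "drive_tool", "kwargs": {
  "deltas": [
    {"gripper": 255,"offset": [0,0,-0.04],"angular": [0,0,0]},
    {"gripper": 255,"offset": [-0.03,-0.01,-0.075],"angular": [0,0,-0.05]},
    {"gripper": 255,"offset": [-0.07,-0.035,-0.077],"angular": [0,0,-0.11]},
    {"gripper": 255,"offset": [-0.11,-0.06,-0.077],"angular": [0,0,-0.11]},
    {"gripper": 255,"offset": [-0.15,-0.082,-0.077],"angular": [0,0,-0.11]}
  ],
  "grip_force": 60
}}

```text
t: 0.65
eef_pos: [0.2892, 0.5379, 0.381]
tool_rot: [0.0, 0.078, 0.997, 0.0]
contact_force: [1.5, -0.4, -0.2]
gripper_width: 0.146
grasp_force: 0.0
```

```bash
cat >> h.py <<'E'
def to(x,y,z,ang=None):
    o,M=st(); d=M.T@(np.array([x,y,z])-o['eef_pos']); a=np.degrees(np.arctan2(M[1,0],M[0,0]))
    print('offset',np.round(d,4),'rz',None if ang is None else round(-(ang-a)/45,3))
E
python3 -c "
from h import *
to(.701,.152,.38,171)"
```

```text
t 0.65 p [0.2892 0.5379 0.381 ] xang 171.05 tilt [0.0001 0.0001] F [ 1.47 -0.41 -0.18] w 0.146
offset [-0.4668 -0.3171  0.0011] rz 0.001
```

Request:
{"fn": "drive_tool", "kwargs": {
  "deltas": [
    {"gripper": 255,"offset": [-0.04,-0.027,0],"angular": [0,0,0]},
    {"gripper": 255,"offset": [-0.08,-0.054,0],"angular": [0,0,0]},
    {"gripper": 255,"offset": [-0.12,-0.081,0],"angular": [0,0,0]},
    {"gripper": 255,"offset": [-0.16,-0.108,0],"angular": [0,0,0]},
    {"gripper": 255,"offset": [-0.2,-0.136,0],"angular": [0,0,0]}
  ]
}}

```text
t: 1.15
eef_pos: [0.4656, 0.3725, 0.3808]
tool_rot: [-0.0, 0.078, 0.997, 0.0]
contact_force: [0.8, 0.5, 1.0]
gripper_width: -0.001
grasp_force: 0.0
```

Request:
{"fn": "drive_tool", "kwargs": {
  "deltas": [
    {"gripper": 255,"offset": [-0.04,-0.027,0],"angular": [0,0,0]},
    {"gripper": 255,"offset": [-0.08,-0.054,0],"angular": [0,0,0]},
    {"gripper": 255,"offset": [-0.12,-0.081,0],"angular": [0,0,0]},
    {"gripper": 255,"offset": [-0.16,-0.108,0],"angular": [0,0,0]},
    {"gripper": 255,"offset": [-0.19,-0.128,0],"angular": [0,0,0]}
  ]
}}

```text
t: 1.65
eef_pos: [0.6341, 0.2147, 0.3806]
tool_rot: [0.0, 0.079, 0.997, -0.001]
contact_force: [-0.3, 0.9, -0.2]
gripper_width: -0.001
grasp_force: 0.0
```

```bash
python3 -c "
from h import *
import cv2
to(.701,.152,.319,171)
p=optics.camera_model('wrist');print(np.round(p['cam_to_world'],4))
np.savez('w1.npz',**p)
cv2.imwrite('pics/w1.png',optics.read_camera('wrist'))"
```

```text
t 1.65 p [0.6341 0.2147 0.3806] xang 170.88 tilt [ 0.0002 -0.0013] F [-0.35  0.92 -0.23] w -0.001
offset [-0.0759 -0.0513  0.0617] rz -0.003
[[ 0.1581 -0.9371 -0.3113  0.5549]
 [ 0.9874  0.1494  0.0518  0.2283]
 [-0.002  -0.3156  0.9489  0.4506]
 [ 0.      0.      0.      1.    ]]
```

View pics/w1.png

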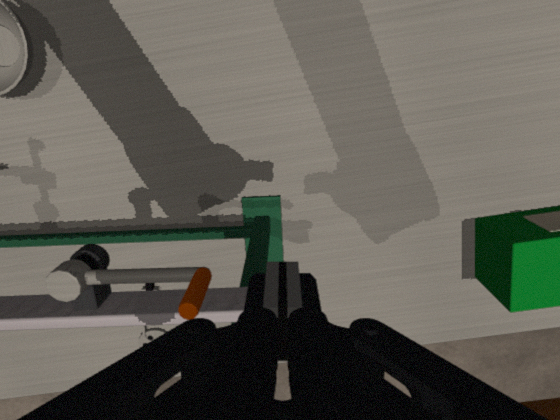

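Wrist view: spare post top at (188,311), arm joins post near (199,275), knuckle top (67,282). Finger tips are at (283,270).

```bash
python3 -c "
from h import *
a=pix('wrist',188,311,.274);b=pix('wrist',67,282,.242);c=pix('wrist',199,275,.230)
print(a,b,c)
l0=pix('wrist',0,329,.232);l1=pix('wrist',190,319,.232);print(l0,l1,np.degrees(np.arctan2(*(l1-l0)[[1,0]])))
d=a-b;print(np.degrees(np.arctan2(d[1],d[0])),np.hypot(d[0],d[1]))"
```

```text
[0.66888494 0.15003826 0.274     ] [0.6548752  0.06439084 0.242     ] [0.66987817 0.14616375 0.23      ]
[ 0.68814481 -0.00409534  0.232     ] [0.70188679 0.13231891 0.232     ] 84.24759744006299
80.71013836267706 0.08678567671712466
```

Request:
{"fn": "drive_tool", "kwargs": {
  "deltas": [
    {"gripper": 255,"offset": [-0.041,-0.028,0],"angular": [0,0,0]},
    {"gripper": 255,"offset": [-0.083,-0.056,0],"angular": [0,0,0]},
    {"gripper": 255,"offset": [-0.083,-0.056,0.02],"angular": [0,0,0]},
    {"gripper": 255,"offset": [-0.083,-0.056,0.042],"angular": [0,0,0]},
    {"gripper": 255,"offset": [-0.083,-0.056,0.061],"angular": [0,0,0]}
  ]
}}

```text
t: 2.2
eef_pos: [0.7053, 0.1496, 0.3182]
tool_rot: [-0.001, 0.078, 0.997, -0.0]
contact_force: [0.2, 0.4, 0.6]
gripper_width: 0.003
grasp_force: 0.0
```

Request:
{"fn": "drive_tool", "kwargs": {
  "deltas": [
    {"gripper": 255,"offset": [0.006,0,0],"angular": [0,0,0]},
    {"gripper": 255,"offset": [0.012,0,0],"angular": [0,0,0]},
    {"gripper": 255,"offset": [0.016,0,0],"angular": [0,0,0]}
  ]
}}

```text
t: 2.5
eef_pos: [0.6895, 0.1528, 0.3214]
tool_rot: [0.001, 0.078, 0.997, 0.0]
contact_force: [-0.1, 0.1, -0.1]
gripper_width: 0.007
grasp_force: 0.0
```

Request:
{"fn": "drive_tool", "kwargs": {
  "deltas": [
    {"gripper": 255,"offset": [0.002,0,0],"angular": [0,0,0]},
    {"gripper": 255,"offset": [0.004,0,0],"angular": [0,0,0]},
    {"gripper": 255,"offset": [0.006,0,0],"angular": [0,0,0]}
  ]
}}

```text
t: 2.8
eef_pos: [0.6838, 0.1533, 0.3206]
tool_rot: [0.0, 0.078, 0.997, 0.0]
contact_force: [0.5, 0.8, 0.1]
gripper_width: -0.001
grasp_force: 0.0
```

```bash
python3 -c "
from h import *
st()"
```

```text
t 2.8 p [0.6838 0.1533 0.3206] xang 171.04 tilt [0.001  0.0003] F [0.5  0.84 0.14] w -0.001
```

Request:
{"fn": "drive_tool", "kwargs": {
  "deltas": [
    {"gripper": 255,"offset": [0.002,0,0],"angular": [0,0,0]},
    {"gripper": 255,"offset": [0.004,0,0],"angular": [0,0,0]}
  ]
}}

```text
t: 3.0
eef_pos: [0.6803, 0.1537, 0.3202]
tool_rot: [0.001, 0.078, 0.997, 0.0]
contact_force: [3.0, -0.2, -0.7]
gripper_width: 0.0
grasp_force: 1.3
```

Request:
{"fn": "drive_tool", "kwargs": {
  "deltas": [
    {"gripper": 255,"offset": [0.002,0,0],"angular": [0,0,0]},
    {"gripper": 255,"offset": [0.004,0,0],"angular": [0,0,0]}
  ]
}}

```text
t: 3.2
eef_pos: [0.6762, 0.1544, 0.3201]
tool_rot: [0.001, 0.078, 0.997, 0.0]
contact_force: [2.4, 0.5, 0.1]
gripper_width: 0.003
grasp_force: 1.3
```

Request:
{"fn": "drive_tool", "kwargs": {
  "deltas": [
    {"gripper": 255,"offset": [0.002,0,0],"angular": [0,0,0]},
    {"gripper": 255,"offset": [0.004,0,0],"angular": [0,0,0]}
  ]
}}

```text
t: 3.4
eef_pos: [0.672, 0.1549, 0.32]
tool_rot: [0.0, 0.078, 0.997, -0.0]
contact_force: [2.5, -0.8, 0.4]
gripper_width: 0.002
grasp_force: 1.3
```

```bash
python3 -c "
from h import *
import cv2
st()
cv2.imwrite('pics/w2.png',optics.read_camera('wrist'))"
```

```text
t 3.4 p [0.672  0.1549 0.32  ] xang 171.03 tilt [ 0.0004 -0.0001] F [ 2.46 -0.77  0.43] w 0.002
```

View pics/w2.png

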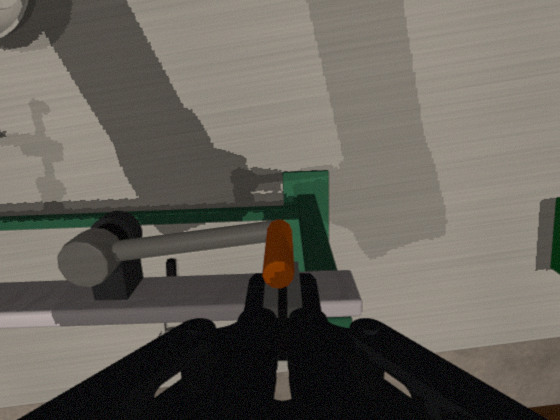

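Post is centred on the closed fingers, top at (278,275). Knuckle top is at (87,258), and the post is being pushed with ≈2.5 N.

```bash
python3 -c "
from h import *
a=pix('wrist',278,275,.274);b=pix('wrist',87,258,.242)
d=a-b;print(a,b,np.degrees(np.arctan2(d[1],d[0])),np.hypot(d[0],d[1]))
o,M=st()
P=np.array([.6535,.064])
# consistency: contact distance from tool pos if arm radius 90
t=M[:2,0]
for P in ([.6535,.064],[.6525,.0655]):
  P=np.array(P)
  for c in (.015,.017,.019,.021):
    q=o['eef_pos'][:2]+c*t; r=q-P; print(P,c,np.hypot(*r),np.degrees(np.arctan2(r[1],r[0])))
"
```

```text
[0.65544244 0.15677275 0.274     ] [0.65106735 0.07020591 0.242     ] 87.10673653848671 0.08667733219513028
t 3.45 p [0.6717 0.155  0.32  ] xang 171.03 tilt [-0.     -0.0001] F [ 2.18 -0.59  0.5 ] w -0.001
[0.6535 0.064 ] 0.015 0.09336276208172883 87.95288468567101
[0.6535 0.064 ] 0.017 0.09362474909061952 89.16800744282642
[0.6535 0.064 ] 0.019 0.09392860022928776 90.37580905413691
[0.6535 0.064 ] 0.021 0.09427391070590625 91.5752926334484
[0.6525 0.0655] 0.015 0.09190547258428915 87.29644333696012
[0.6525 0.0655] 0.017 0.09214509191054683 88.53271713958587
[0.6525 0.0655] 0.019 0.09242737708852644 89.76200906964165
[0.6525 0.0655] 0.021 0.09275193856586575 90.9832569083974
```

Request:
{"fn": "drive_tool", "kwargs": {
  "deltas": [
    {"gripper": 255,"offset": [0.008,-0.0003,0],"angular": [0,0,-0.16]},
    {"gripper": 255,"offset": [0.016,-0.001,0],"angular": [0,0,-0.31]},
    {"gripper": 255,"offset": [0.0239,-0.0025,0],"angular": [0,0,-0.45]},
    {"gripper": 255,"offset": [0.0316,-0.0045,0],"angular": [0,0,-0.58]},
    {"gripper": 255,"offset": [0.0391,-0.007,0],"angular": [0,0,-0.711]}
  ]
}}

```text
t: 3.95
eef_pos: [0.6318, 0.1551, 0.32]
tool_rot: [0.0, -0.202, 0.979, 0.0]
contact_force: [2.0, 1.1, -0.0]
gripper_width: -0.004
grasp_force: 1.3
```

```bash
cat >> h.py <<'E'
def arc(P,s=1,c=.017):
    o,M=st(); t=s*M[:2,0]; q=o['eef_pos'][:2]+c*t; r=q-np.array(P); print('post est',np.round(q,4),'r',round(np.hypot(*r),4),'th',round(np.degrees(np.arctan2(r[1],r[0])),1))
E
python3 -c "
from h import *
arc([.6525,.066])"
```

```text
t 3.95 p [0.6318 0.1551 0.32  ] xang -156.68 tilt [0.0003 0.001 ] F [ 1.96  1.06 -0.04] w -0.004
post est [0.6162 0.1484] r 0.09 th 113.8
```

Request:
{"fn": "drive_tool", "kwargs": {
  "deltas": [
    {"gripper": 255,"offset": [0.0079,0.0011,0],"angular": [0,0,-0.111]},
    {"gripper": 255,"offset": [0.0159,0.0016,0],"angular": [0,0,-0.222]},
    {"gripper": 255,"offset": [0.0239,0.0013,0],"angular": [0,0,-0.333]},
    {"gripper": 255,"offset": [0.0318,0.0004,0],"angular": [0,0,-0.444]},
    {"gripper": 255,"offset": [0.0396,-0.0012,0],"angular": [0,0,-0.556]}
  ]
}}

```text
t: 4.45
eef_pos: [0.5961, 0.1379, 0.3199]
tool_rot: [0.0, -0.409, 0.913, 0.0]
contact_force: [2.8, 1.2, -0.5]
gripper_width: 0.003
grasp_force: 1.3
```

Request:
{"fn": "drive_tool", "kwargs": {
  "deltas": [
    {"gripper": 255,"offset": [0.0079,0.0011,0],"angular": [0,0,-0.111]},
    {"gripper": 255,"offset": [0.0159,0.0016,0],"angular": [0,0,-0.222]},
    {"gripper": 255,"offset": [0.0239,0.0013,0],"angular": [0,0,-0.333]},
    {"gripper": 255,"offset": [0.0318,0.0004,0],"angular": [0,0,-0.444]},
    {"gripper": 255,"offset": [0.0396,-0.0012,0],"angular": [0,0,-0.556]}
  ]
}}

```text
t: 4.95
eef_pos: [0.5705, 0.108, 0.3201]
tool_rot: [0.001, -0.597, 0.802, 0.0]
contact_force: [2.9, 1.4, 0.2]
gripper_width: -0.001
grasp_force: 1.3
```

```bash
python3 -c "
from h import *
arc([.6525,.066])"
```

```text
t 4.95 p [0.5705 0.108  0.3201] xang -106.67 tilt [0.0005 0.001 ] F [2.85 1.4  0.2 ] w -0.001
post est [0.5656 0.0917] r 0.0906 th 163.5
```

Request:
{"fn": "drive_tool", "kwargs": {
  "deltas": [
    {"gripper": 255,"offset": [0.0015,0.0003,0],"angular": [0,0,-0.05]},
    {"gripper": 255,"offset": [0.003,0.0006,0],"angular": [0,0,-0.1]},
    {"gripper": 255,"offset": [0.0045,0.0009,0],"angular": [0,0,-0.15]},
    {"gripper": 255,"offset": [0.006,0.001,0],"angular": [0,0,-0.18]},
    {"gripper": 255,"offset": [0.007,0.001,0],"angular": [0,0,-0.2]}
  ]
}}

```text
t: 5.45
eef_pos: [0.5671, 0.1017, 0.3199]
tool_rot: [-0.0, -0.657, 0.754, 0.001]
contact_force: [-1.1, 2.5, 1.1]
gripper_width: 0.005
grasp_force: 1.4
```

```bash
python3 -c "
from h import *
arc([.6525,.066])"
```

```text
t 5.45 p [0.5671 0.1017 0.3199] xang -97.84 tilt [-0.0012  0.0007] F [-1.08  2.49  1.08] w 0.005
post est [0.5647 0.0848] r 0.0898 th 167.9
```

Now creep in 0.8 mm rows, checking every other row.

Request:
{"fn": "drive_tool", "kwargs": {
  "deltas": [
    {"gripper": 255,"offset": [0.001,0,0],"angular": [0,0,0]},
    {"gripper": 255,"offset": [0.002,0,0],"angular": [0,0,0]}
  ]
}}

```text
t: 5.65
eef_pos: [0.567, 0.0992, 0.3197]
tool_rot: [-0.0, -0.657, 0.754, 0.0]
contact_force: [-0.4, 2.1, 1.1]
gripper_width: 0.001
grasp_force: 1.4
```

Request:
{"fn": "drive_tool", "kwargs": {
  "deltas": [
    {"gripper": 255,"offset": [0.0008,0,0],"angular": [0,0,0]},
    {"gripper": 255,"offset": [0.0015,0,0],"angular": [0,0,0]}
  ]
}}

```text
t: 5.85
eef_pos: [0.567, 0.0975, 0.3197]
tool_rot: [-0.0, -0.656, 0.754, 0.0]
contact_force: [-1.9, 2.6, 0.8]
gripper_width: 0.001
grasp_force: 1.3
```

Request:
{"fn": "drive_tool", "kwargs": {
  "deltas": [
    {"gripper": 255,"offset": [0.0007,0,0],"angular": [0,0,0]}
  ]
}}

```text
t: 5.95
eef_pos: [0.567, 0.0968, 0.3198]
tool_rot: [-0.0, -0.657, 0.754, 0.0]
contact_force: [-1.3, 4.0, -0.2]
gripper_width: -0.003
grasp_force: 1.3
```

Request:
{"fn": "drive_tool", "kwargs": {
  "deltas": [
    {"gripper": 255,"offset": [0.0004,0,0],"angular": [0,0,0]},
    {"gripper": 255,"offset": [0.0004,0,0],"angular": [0,0,0]}
  ]
}}

```text
t: 6.15
eef_pos: [0.567, 0.0963, 0.3198]
tool_rot: [-0.0, -0.656, 0.754, 0.0]
contact_force: [-0.8, 2.6, 0.8]
gripper_width: -0.002
grasp_force: 1.2
```

Request:
{"fn": "drive_tool", "kwargs": {
  "deltas": [
    {"gripper": 255,"offset": [0.0004,0,0],"angular": [0,0,0]}
  ]
}}

```text
t: 6.25
eef_pos: [0.5669, 0.096, 0.3198]
tool_rot: [-0.0, -0.657, 0.754, 0.0]
contact_force: [-1.8, 2.1, 0.0]
gripper_width: 0.001
grasp_force: 1.3
```

Still free; continue.

Request:
{"fn": "drive_tool", "kwargs": {
  "deltas": [
    {"gripper": 255,"offset": [0.0005,0,0],"angular": [0,0,0]},
    {"gripper": 255,"offset": [0.001,0,0],"angular": [0,0,0]}
  ]
}}

```text
t: 6.45
eef_pos: [0.5668, 0.095, 0.3198]
tool_rot: [-0.0, -0.657, 0.754, 0.0]
contact_force: [-1.7, 2.8, -0.4]
gripper_width: -0.003
grasp_force: 1.3
```

Request:
{"fn": "drive_tool", "kwargs": {
  "deltas": [
    {"gripper": 255,"offset": [0.0005,0,0],"angular": [0,0,0]},
    {"gripper": 255,"offset": [0.001,0,0],"angular": [0,0,0]}
  ]
}}

```text
t: 6.65
eef_pos: [0.5667, 0.0944, 0.3199]
tool_rot: [0.0, -0.657, 0.754, 0.0]
contact_force: [-1.9, 3.9, -0.2]
gripper_width: -0.002
grasp_force: 2.1
```

Request:
{"fn": "drive_tool", "kwargs": {
  "deltas": [
    {"gripper": 255,"offset": [0.0005,0,0],"angular": [0,0,0]}
  ]
}}

```text
t: 6.75
eef_pos: [0.5667, 0.0941, 0.32]
tool_rot: [0.0, -0.657, 0.754, 0.0]
contact_force: [-1.4, 5.3, -1.0]
gripper_width: 0.002
grasp_force: 2.5
```

Request:
{"fn": "drive_tool", "kwargs": {
  "deltas": [
    {"gripper": 255,"offset": [0.0005,0,0],"angular": [0,0,0]}
  ]
}}

```text
t: 6.85
eef_pos: [0.5666, 0.0939, 0.32]
tool_rot: [0.001, -0.657, 0.754, 0.0]
contact_force: [-1.0, 6.1, -0.8]
gripper_width: 0.001
grasp_force: 2.9
```

Request:
{"fn": "drive_tool", "kwargs": {
  "deltas": [
    {"gripper": 255,"offset": [0.0004,0,0],"angular": [0,0,0]}
  ]
}}

```text
t: 6.95
eef_pos: [0.5666, 0.0938, 0.32]
tool_rot: [0.001, -0.657, 0.754, 0.0]
contact_force: [-0.8, 6.1, -0.0]
gripper_width: -0.001
grasp_force: 3.1
```

Request:
{"fn": "drive_tool", "kwargs": {
  "deltas": [
    {"gripper": 255,"offset": [0.0006,0,0],"angular": [0,0,0]},
    {"gripper": 255,"offset": [0.0006,0,0],"angular": [0,0,0]}
  ]
}}

```text
t: 7.15
eef_pos: [0.5666, 0.0935, 0.3201]
tool_rot: [0.001, -0.657, 0.754, 0.0]
contact_force: [-1.1, 7.0, -0.6]
gripper_width: -0.003
grasp_force: 3.3
```

```bash
python3 -c "
from h import *
arc([.6525,.066]);o=bot.get_obs();print(o['grasp_force'])"
```

```text
t 7.15 p [0.5666 0.0935 0.3201] xang -97.86 tilt [0.0007 0.0019] F [-1.15  7.03 -0.59] w -0.003
post est [0.5642 0.0767] r 0.0889 th 173.1
3.2782526314258575
```

Request:
{"fn": "drive_tool", "kwargs": {
  "deltas": [
    {"gripper": 255,"offset": [0.0005,0,0],"angular": [0,0,0]},
    {"gripper": 255,"offset": [0.0009,0,0],"angular": [0,0,0]},
    {"gripper": 255,"offset": [0.0009,0,0],"angular": [0,0,0]}
  ]
}}

```text
t: 7.45
eef_pos: [0.5665, 0.0931, 0.3201]
tool_rot: [0.001, -0.657, 0.754, 0.001]
contact_force: [-0.8, 8.3, -0.2]
gripper_width: 0.001
grasp_force: 3.9
```

Request:
{"fn": "drive_tool", "kwargs": {
  "deltas": [
    {"gripper": 255,"offset": [0.0007,0,0],"angular": [0,0,0]},
    {"gripper": 255,"offset": [0.0007,0,0],"angular": [0,0,0]}
  ]
}}

```text
t: 7.65
eef_pos: [0.5664, 0.0928, 0.3202]
tool_rot: [0.001, -0.657, 0.754, 0.001]
contact_force: [0.1, 8.3, -0.7]
gripper_width: 0.001
grasp_force: 4.3
```

Request:
{"fn": "drive_tool", "kwargs": {
  "deltas": [
    {"gripper": 255,"offset": [0.0002,0,0],"angular": [0,0,0]},
    {"gripper": 255,"offset": [0.0002,0,0],"angular": [0,0,0]}
  ]
}}

```text
t: 7.85
eef_pos: [0.5664, 0.0928, 0.3202]
tool_rot: [0.002, -0.657, 0.754, 0.001]
contact_force: [-0.3, 8.3, -0.9]
gripper_width: 0.004
grasp_force: 4.5
```

Request:
{"fn": "drive_tool", "kwargs": {
  "deltas": [
    {"gripper": 255,"offset": [0.0005,0,0],"angular": [0,0,0]},
    {"gripper": 255,"offset": [0.0005,0,0],"angular": [0,0,0]}
  ]
}}

```text
t: 8.05
eef_pos: [0.5664, 0.0925, 0.3202]
tool_rot: [0.002, -0.657, 0.754, 0.001]
contact_force: [-0.5, 9.7, -1.5]
gripper_width: -0.001
grasp_force: 4.8
```

Request:
{"fn": "drive_tool", "kwargs": {
  "deltas": [
    {"gripper": 255,"offset": [0,0,0],"angular": [0,0,0]}
  ]
}}

```text
t: 8.15
eef_pos: [0.5664, 0.0925, 0.3202]
tool_rot: [0.002, -0.657, 0.754, 0.001]
contact_force: [-0.2, 9.6, -1.5]
gripper_width: 0.0
grasp_force: 4.8
```

Request:
{"fn": "drive_tool", "kwargs": {
  "deltas": [
    {"gripper": 255,"offset": [0,0,0],"angular": [0,0,0]}
  ]
}}

```text
t: 8.25
eef_pos: [0.5664, 0.0925, 0.3202]
tool_rot: [0.002, -0.657, 0.754, 0.001]
contact_force: [-0.3, 8.8, -0.4]
gripper_width: -0.002
grasp_force: 4.8
```

Request:
{"fn": "drive_tool", "kwargs": {
  "deltas": [
    {"gripper": 255,"offset": [0,0,0],"angular": [0,0,0]}
  ]
}}

```text
t: 8.35
eef_pos: [0.5664, 0.0926, 0.3202]
tool_rot: [0.002, -0.657, 0.753, 0.001]
contact_force: [-0.5, 9.5, -0.5]
gripper_width: -0.002
grasp_force: 4.8
```

Request:
{"fn": "drive_tool", "kwargs": {
  "deltas": [
    {"gripper": 255,"offset": [0.0002,0,0],"angular": [0,0,0]},
    {"gripper": 255,"offset": [0.0002,0,0],"angular": [0,0,0]}
  ]
}}

```text
t: 8.55
eef_pos: [0.5664, 0.0925, 0.3202]
tool_rot: [0.002, -0.657, 0.753, 0.001]
contact_force: [-0.1, 9.6, -1.0]
gripper_width: 0.002
grasp_force: 4.9
```

Request:
{"fn": "drive_tool", "kwargs": {
  "deltas": [
    {"gripper": 255,"offset": [0,0,0],"angular": [0,0,0]},
    {"gripper": 255,"offset": [0,0,0],"angular": [0,0,0]}
  ]
}}

```text
t: 8.75
eef_pos: [0.5664, 0.0925, 0.3202]
tool_rot: [0.002, -0.657, 0.753, 0.001]
contact_force: [1.1, 10.3, -1.1]
gripper_width: -0.003
grasp_force: 4.9
```

Request:
{"fn": "drive_tool", "kwargs": {
  "deltas": [
    {"gripper": 255,"offset": [0,0,0],"angular": [0,0,0]},
    {"gripper": 255,"offset": [0,0,0],"angular": [0,0,0]},
    {"gripper": 255,"offset": [0,0,0],"angular": [0,0,0]}
  ]
}}

```text
t: 9.05
eef_pos: [0.5664, 0.0925, 0.3202]
tool_rot: [0.002, -0.657, 0.753, 0.001]
contact_force: [0.2, 9.3, -1.3]
gripper_width: 0.002
grasp_force: 4.9
```

```bash
python3 -c "
from h import *
arc([.6525,.066])"
```

```text
t 9.05 p [0.5664 0.0925 0.3202] xang -97.79 tilt [0.0014 0.0037] F [ 0.19  9.26 -1.29] w 0.002
post est [0.5641 0.0756] r 0.089 th 173.8
```

Request:
{"fn": "drive_tool", "kwargs": {
  "deltas": [
    {"gripper": 255,"offset": [-0.006,0,0],"angular": [0,0,0]},
    {"gripper": 255,"offset": [-0.018,0,0],"angular": [0,0,0]},
    {"gripper": 255,"offset": [-0.018,0,-0.03],"angular": [0,0,0]},
    {"gripper": 255,"offset": [-0.018,0,-0.07],"angular": [0,0,0]},
    {"gripper": 200,"offset": [-0.018,0,-0.085],"angular": [0,0,0]}
  ]
}}

```text
t: 9.55
eef_pos: [0.5701, 0.1072, 0.4089]
tool_rot: [0.002, -0.656, 0.755, -0.002]
contact_force: [0.4, 0.3, 0.1]
gripper_width: 0.154
grasp_force: 0.0
```

Request:
{"fn": "drive_tool", "kwargs": {
  "deltas": [
    {"gripper": 130,"offset": [0.017,-0.006,0],"angular": [0,0,0.18]},
    {"gripper": 130,"offset": [0.034,-0.011,0],"angular": [0,0,0.37]},
    {"gripper": 130,"offset": [0.051,-0.017,0],"angular": [0,0,0.56]},
    {"gripper": 130,"offset": [0.068,-0.022,0],"angular": [0,0,0.75]},
    {"gripper": 130,"offset": [0.085,-0.028,0],"angular": [0,0,0.94]}
  ]
}}

```text
t: 10.05
eef_pos: [0.5849, 0.018, 0.405]
tool_rot: [-0.0, -0.337, 0.942, -0.001]
contact_force: [0.6, -0.1, 0.4]
gripper_width: 0.484
grasp_force: 0.0
```

```bash
python3 -c "
from h import *
to(.6,-.07,.405,172)"
```

```text
t 10.05 p [0.5849 0.018  0.405 ] xang -140.64 tilt [ 0.0004 -0.0014] F [ 0.56 -0.12  0.35] w 0.484
offset [ 0.0441 -0.0776  0.0001] rz -6.948
```

Request:
{"fn": "drive_tool", "kwargs": {
  "deltas": [
    {"gripper": 130,"offset": [0.009,-0.016,0],"angular": [0,0,0.19]},
    {"gripper": 130,"offset": [0.018,-0.031,0],"angular": [0,0,0.38]},
    {"gripper": 130,"offset": [0.027,-0.047,0],"angular": [0,0,0.57]},
    {"gripper": 130,"offset": [0.036,-0.062,0],"angular": [0,0,0.76]},
    {"gripper": 130,"offset": [0.044,-0.078,0],"angular": [0,0,0.95]}
  ]
}}

```text
t: 10.55
eef_pos: [0.6009, -0.0702, 0.405]
tool_rot: [0.0, 0.03, 1.0, -0.001]
contact_force: [-0.6, 0.0, 0.2]
gripper_width: 0.493
grasp_force: 0.0
```

Request:
{"fn": "drive_tool", "kwargs": {
  "deltas": [
    {"gripper": 130,"offset": [0,0,0],"angular": [0,0,0.1]},
    {"gripper": 130,"offset": [0,0,0],"angular": [0,0,0.1]}
  ]
}}

```text
t: 10.75
eef_pos: [0.6009, -0.0699, 0.4049]
tool_rot: [0.0, 0.066, 0.998, -0.001]
contact_force: [0.4, 1.0, 0.2]
gripper_width: 0.487
grasp_force: 0.0
```

```bash
python3 -c "
from h import *
import cv2
st()
cv2.imwrite('pics/w3.png',optics.read_camera('wrist'))"
```

```text
t 10.75 p [ 0.6009 -0.0699  0.4049] xang 172.38 tilt [-0.     -0.0015] F [0.41 0.99 0.22] w 0.487
```

View pics/w3.png

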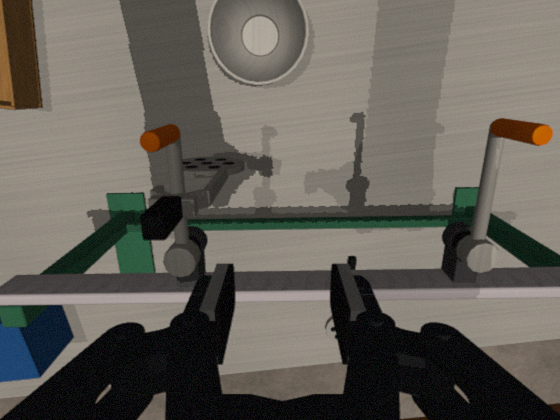

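Wrist view shows full post top (151,141), tab top about (157,222), full knuckle (180,259). The spare hook is open: post top (541,134), knuckle (479,255).

```bash
python3 -c "
from h import *
import cv2
im=cv2.imread('pics/w3.png')
for n,u,v,z in [('fp',151,141,.274),('tab',157,222,.288),('fk',181,259,.242),('sp',541,134,.274),('sk',480,255,.242)]: print(n,np.round(pix('wrist',u,v,z),4))
for p in ([.6525,.066,.242],): print(proj('wrist',p))
hs=cv2.cvtColor(im,cv2.COLOR_BGR2GRAY)
cv2.imwrite('pics/c3.png',cv2.resize(im[110:280,120:220],None,fx=3.5,fy=3.5,interpolation=cv2.INTER_CUBIC)*1)
"
```

```text
fp [ 0.5402 -0.1332  0.274 ]
tab [ 0.5825 -0.1353  0.288 ]
fk [ 0.627  -0.1441  0.242 ]
sp [0.5638 0.0783 0.274 ]
sk [0.6509 0.0654 0.242 ]
(np.float64(480.82965869118823), np.float64(256.9815685108385))
```

View pics/c3.png

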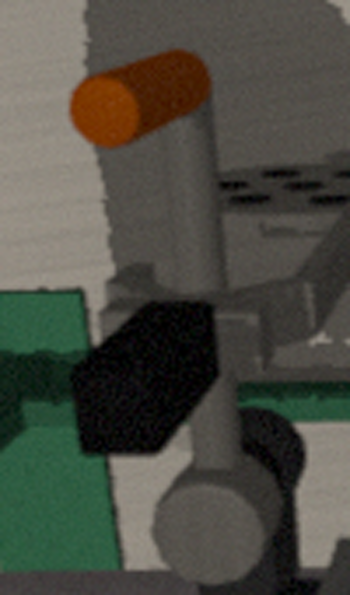

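```bash
python3 -c "
from h import *
print(pix('wrist',152.0,227.0,.288)); 
x,y=pix('wrist',152.0,227.0,.288)[:2]
to(x,y,.405,172.8)
to(x,y,.324,172.8)"
```

```text
[ 0.58497774 -0.13871907  0.288     ]
t 10.8 p [ 0.6008 -0.069   0.4049] xang 172.59 tilt [-0.     -0.0009] F [ 0.54  0.02 -0.07] w 0.491
offset [ 0.0067 -0.0711 -0.0001] rz -0.005
t 10.8 p [ 0.6008 -0.069   0.4049] xang 172.59 tilt [-0.     -0.0009] F [ 0.54  0.02 -0.07] w 0.491
offset [ 0.0067 -0.0711  0.0809] rz -0.005
```

Request:
{"fn": "drive_tool", "kwargs": {
  "deltas": [
    {"gripper": 130,"offset": [0.003,-0.036,0],"angular": [0,0,0]},
    {"gripper": 130,"offset": [0.0067,-0.071,0],"angular": [0,0,0]},
    {"gripper": 130,"offset": [0.0067,-0.071,0.025],"angular": [0,0,0]},
    {"gripper": 130,"offset": [0.0067,-0.071,0.052],"angular": [0,0,0]},
    {"gripper": 130,"offset": [0.0067,-0.071,0.079],"angular": [0,0,0]}
  ]
}}

```text
t: 11.3
eef_pos: [0.5849, -0.1381, 0.3253]
tool_rot: [0.001, 0.064, 0.998, -0.0]
contact_force: [0.5, 0.7, -0.1]
gripper_width: 0.495
grasp_force: 0.0
```

Request:
{"fn": "drive_tool", "kwargs": {
  "deltas": [
    {"gripper": 130,"offset": [0,0,0],"angular": [0,0,0]},
    {"gripper": 165,"offset": [0,0,0],"angular": [0,0,0]},
    {"gripper": 185,"offset": [0,0,0],"angular": [0,0,0]}
  ],
  "grip_force": 25
}}

```text
t: 11.6
eef_pos: [0.5857, -0.1383, 0.3277]
tool_rot: [0.001, 0.065, 0.998, -0.0]
contact_force: [0.5, -1.4, 0.6]
gripper_width: 0.275
grasp_force: 0.0
```

```bash
python3 -c "
from h import *
import cv2
o,_=st();print(o['grasp_force'])
cv2.imwrite('pics/w4.png',optics.read_camera('wrist')[150:400,130:430])"
```

```text
t 11.6 p [ 0.5857 -0.1383  0.3277] xang 172.58 tilt [ 0.0026 -0.0004] F [ 0.5  -1.4   0.62] w 0.275
0.0
```

View pics/w4.png

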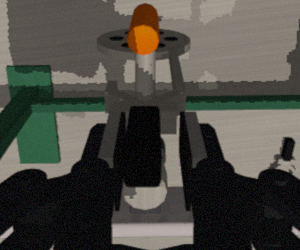

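Tab sits between the pads, top face (142,165) in the crop; pads' midline is about 146. Shift 1 mm and close.

Request:
{"fn": "drive_tool", "kwargs": {
  "deltas": [
    {"gripper": 195,"offset": [0,-0.001,0],"angular": [0,0,0]},
    {"gripper": 205,"offset": [0,-0.001,0],"angular": [0,0,0]},
    {"gripper": 215,"offset": [0,-0.001,0],"angular": [0,0,0]},
    {"gripper": 255,"offset": [0,-0.001,0],"angular": [0,0,0]}
  ],
  "grip_force": 40
}}

```text
t: 12.05
eef_pos: [0.5848, -0.1404, 0.3265]
tool_rot: [0.001, 0.066, 0.998, -0.001]
contact_force: [-0.6, -2.9, 2.3]
gripper_width: 0.156
grasp_force: 39.4
```

Request:
{"fn": "drive_tool", "kwargs": {
  "deltas": [
    {"gripper": 255,"offset": [0,0,0],"angular": [0,0,0]},
    {"gripper": 255,"offset": [0,0,0],"angular": [0,0,0]}
  ]
}}

```text
t: 12.25
eef_pos: [0.5848, -0.1403, 0.3264]
tool_rot: [0.001, 0.066, 0.998, -0.001]
contact_force: [-0.1, -5.7, 3.5]
gripper_width: 0.156
grasp_force: 39.6
```

```bash
python3 -c "
from h import *
o,_=st();print(o['grasp_force'])"
```

```text
t 12.25 p [ 0.5848 -0.1403  0.3264] xang 172.47 tilt [ 0.001  -0.0013] F [-0.11 -5.68  3.55] w 0.156
39.5845627784729
```

Request:
{"fn": "drive_tool", "kwargs": {
  "deltas": [
    {"gripper": 255,"offset": [0,-0.001,-0.006],"angular": [0,0,0]},
    {"gripper": 255,"offset": [0,-0.001,-0.015],"angular": [0,0,0]},
    {"gripper": 255,"offset": [0,-0.001,-0.027],"angular": [0,0,0]},
    {"gripper": 255,"offset": [0,-0.001,-0.042],"angular": [0,0,0]},
    {"gripper": 255,"offset": [0,-0.001,-0.055],"angular": [0,0,0]}
  ]
}}

```text
t: 12.75
eef_pos: [0.5847, -0.1396, 0.3823]
tool_rot: [0.0, 0.065, 0.998, 0.0]
contact_force: [0.4, 0.6, -1.4]
gripper_width: 0.155
grasp_force: 38.9
```

```bash
python3 -c "
from h import *
o,_=st();print(o['grasp_force'])"
```

```text
t 12.75 p [ 0.5847 -0.1396  0.3823] xang 172.57 tilt [0.0005 0.0007] F [ 0.41  0.56 -1.42] w 0.155
38.930670619010925
```

Request:
{"fn": "drive_tool", "kwargs": {
  "deltas": [
    {"gripper": 255,"offset": [0,0.015,0],"angular": [0,0,0]},
    {"gripper": 255,"offset": [0,0.04,0],"angular": [0,0,0]},
    {"gripper": 255,"offset": [0,0.065,0],"angular": [0,0,0]},
    {"gripper": 255,"offset": [0.012,0.065,0],"angular": [0,0,0]},
    {"gripper": 255,"offset": [0.032,0.065,0],"angular": [0,0,0]}
  ]
}}

```text
t: 13.25
eef_pos: [0.5614, -0.069, 0.3801]
tool_rot: [-0.0, 0.063, 0.998, 0.0]
contact_force: [-0.7, -0.3, -1.5]
gripper_width: 0.155
grasp_force: 39.1
```

Request:
{"fn": "drive_tool", "kwargs": {
  "deltas": [
    {"gripper": 255,"offset": [0.025,0,0],"angular": [0,0,0]},
    {"gripper": 255,"offset": [0.05,0,0],"angular": [0,0,0]},
    {"gripper": 255,"offset": [0.063,0,0],"angular": [0,0,0]},
    {"gripper": 255,"offset": [0.063,0.02,0],"angular": [0,0,0]},
    {"gripper": 255,"offset": [0.063,0.05,0],"angular": [0,0,0]}
  ]
}}

```text
t: 13.75
eef_pos: [0.5049, -0.0146, 0.3812]
tool_rot: [0.0, 0.067, 0.998, -0.0]
contact_force: [0.7, 0.8, -2.5]
gripper_width: 0.159
grasp_force: 39.2
```

Request:
{"fn": "drive_tool", "kwargs": {
  "deltas": [
    {"gripper": 255,"offset": [0,0.04,0],"angular": [0,0,0]},
    {"gripper": 255,"offset": [0,0.08,0],"angular": [0,0,0]},
    {"gripper": 255,"offset": [0,0.12,0],"angular": [0,0,0]},
    {"gripper": 255,"offset": [0,0.15,0],"angular": [0,0,0]},
    {"gripper": 255,"offset": [0,0.17,0],"angular": [0,0,0]}
  ]
}}

```text
t: 14.25
eef_pos: [0.5271, 0.1584, 0.3806]
tool_rot: [-0.0, 0.063, 0.998, 0.001]
contact_force: [0.8, -0.3, -2.4]
gripper_width: 0.153
grasp_force: 39.2
```

```bash
python3 -c "
from h import *
to(.612,.142,.382,172.6)
to(.6044,.0717,.382,172.6)"
```

```text
t 14.25 p [0.5271 0.1584 0.3806] xang 172.74 tilt [-0.0003  0.001 ] F [ 0.82 -0.29 -2.38] w 0.153
offset [-0.0863 -0.0056 -0.0015] rz 0.003
t 14.25 p [0.5271 0.1584 0.3806] xang 172.74 tilt [-0.0003  0.001 ] F [ 0.82 -0.29 -2.38] w 0.153
offset [-0.0876 -0.0763 -0.0015] rz 0.003
```

Request:
{"fn": "drive_tool", "kwargs": {
  "deltas": [
    {"gripper": 255,"offset": [-0.012,0,-0.003],"angular": [0,0,0]},
    {"gripper": 255,"offset": [-0.034,0,-0.003],"angular": [0,0,0]},
    {"gripper": 255,"offset": [-0.056,0,-0.003],"angular": [0,0,0]},
    {"gripper": 255,"offset": [-0.076,0,-0.003],"angular": [0,0,0]},
    {"gripper": 255,"offset": [-0.0875,0,-0.003],"angular": [0,0,0]}
  ]
}}

```text
t: 14.75
eef_pos: [0.6157, 0.1424, 0.3836]
tool_rot: [0.0, 0.066, 0.998, -0.0]
contact_force: [0.3, -0.3, -2.6]
gripper_width: 0.16
grasp_force: 39.2
```

Request:
{"fn": "drive_tool", "kwargs": {
  "deltas": [
    {"gripper": 255,"offset": [0,-0.015,0],"angular": [0,0,0]},
    {"gripper": 255,"offset": [0,-0.035,0],"angular": [0,0,0]},
    {"gripper": 255,"offset": [0,-0.055,0],"angular": [0,0,0]},
    {"gripper": 255,"offset": [0,-0.07,0],"angular": [0,0,0]},
    {"gripper": 255,"offset": [0,-0.076,0],"angular": [0,0,0]}
  ]
}}

```text
t: 15.25
eef_pos: [0.6038, 0.0654, 0.3842]
tool_rot: [0.0, 0.067, 0.998, -0.0]
contact_force: [-0.3, -0.4, -1.8]
gripper_width: 0.159
grasp_force: 39.3
```

```bash
python3 -c "
from h import *
import cv2
to(.6044,.0717,.3264,172.6)
w=optics.read_camera('wrist')[100:400,80:480];s=optics.read_camera('side')[90:290,260:400]
cv2.imwrite('pics/w5.png',np.hstack([w,cv2.resize(s,(210,300),interpolation=cv2.INTER_CUBIC)]))"
```

```text
t 15.25 p [0.6038 0.0654 0.3842] xang 172.35 tilt [ 0.0001 -0.0006] F [-0.26 -0.38 -1.83] w 0.159
offset [0.0003 0.0064 0.0578] rz -0.005
```

View pics/w5.png

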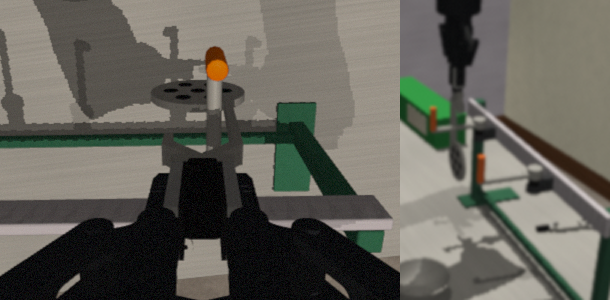

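The skimmer straddles the spare arm: handle right of the arm at (230,125), post at (217,70). Shift 6 mm to centre it, then lower.

Request:
{"fn": "drive_tool", "kwargs": {
  "deltas": [
    {"gripper": 255,"offset": [0,0.003,0],"angular": [0,0,0]},
    {"gripper": 255,"offset": [0,0.0063,0.01],"angular": [0,0,0]},
    {"gripper": 255,"offset": [0,0.0063,0.025],"angular": [0,0,0]},
    {"gripper": 255,"offset": [0,0.0063,0.04],"angular": [0,0,0]},
    {"gripper": 255,"offset": [0,0.0063,0.05],"angular": [0,0,0]}
  ]
}}

```text
t: 15.85
eef_pos: [0.6045, 0.0757, 0.3319]
tool_rot: [-0.001, 0.064, 0.998, -0.0]
contact_force: [0.4, 0.6, -1.6]
gripper_width: 0.158
grasp_force: 39.2
```

Request:
{"fn": "drive_tool", "kwargs": {
  "deltas": [
    {"gripper": 255,"offset": [0,0,0.002],"angular": [0,0,0]},
    {"gripper": 255,"offset": [0,0,0.004],"angular": [0,0,0]}
  ]
}}

```text
t: 16.05
eef_pos: [0.6052, 0.0747, 0.3297]
tool_rot: [-0.0, 0.065, 0.998, 0.0]
contact_force: [-0.1, 0.0, -1.0]
gripper_width: 0.157
grasp_force: 39.2
```

Request:
{"fn": "drive_tool", "kwargs": {
  "deltas": [
    {"gripper": 255,"offset": [0,0,0.0015],"angular": [0,0,0]},
    {"gripper": 255,"offset": [0,0,0.003],"angular": [0,0,0]}
  ]
}}

```text
t: 16.25
eef_pos: [0.6055, 0.0741, 0.3277]
tool_rot: [0.001, 0.065, 0.998, 0.0]
contact_force: [-1.3, -0.3, 2.2]
gripper_width: 0.154
grasp_force: 39.9
```

```bash
python3 -c "
from h import *
to(.6044,.0717,.3264,172.6)"
```

```text
t 16.25 p [0.6055 0.0741 0.3277] xang 172.51 tilt [0.0015 0.0001] F [-1.27 -0.34  2.17] w 0.154
offset [ 0.0008 -0.0025  0.0013] rz -0.002
```

Request:
{"fn": "drive_tool", "kwargs": {
  "deltas": [
    {"gripper": 255,"offset": [0,-0.002,-0.0006],"angular": [0,0,0]},
    {"gripper": 255,"offset": [0,-0.002,-0.0006],"angular": [0,0,0]}
  ],
  "grip_force": 20
}}

```text
t: 16.45
eef_pos: [0.605, 0.0718, 0.3279]
tool_rot: [0.0, 0.065, 0.998, 0.0]
contact_force: [-0.4, -0.3, -1.2]
gripper_width: 0.151
grasp_force: 39.3
```

Request:
{"fn": "drive_tool", "kwargs": {
  "deltas": [
    {"gripper": 205,"offset": [0,0,0],"angular": [0,0,0]},
    {"gripper": 195,"offset": [0,0,0],"angular": [0,0,0]},
    {"gripper": 180,"offset": [0,0,0],"angular": [0,0,0]},
    {"gripper": 150,"offset": [0,0,0],"angular": [0,0,0]},
    {"gripper": 130,"offset": [0,0,0],"angular": [0,0,0]}
  ]
}}

```text
t: 16.95
eef_pos: [0.6049, 0.0723, 0.3275]
tool_rot: [0.0, 0.065, 0.998, 0.0]
contact_force: [0.4, 0.8, -0.7]
gripper_width: 0.493
grasp_force: 0.0
```

```bash
python3 -c "
from h import *
import cv2
st()
w=optics.read_camera('wrist')[100:400,80:480];s=optics.read_camera('side')[90:290,260:400]
cv2.imwrite('pics/w6.png',np.hstack([w,cv2.resize(s,(210,300),interpolation=cv2.INTER_CUBIC)]))"
```

```text
t 16.95 p [0.6049 0.0723 0.3275] xang 172.53 tilt [0.0001 0.0001] F [ 0.39  0.75 -0.73] w 0.493
```

View pics/w6.png

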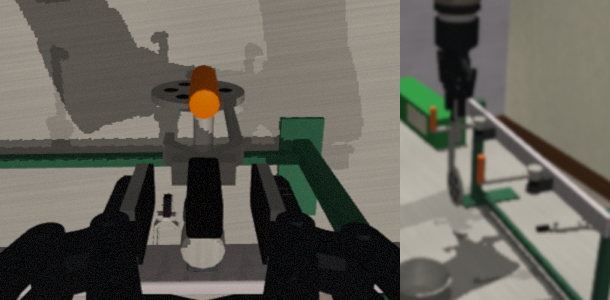

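Skimmer hangs centred on the spare arm: post, tab and knuckle align at x≈204, blade below. Withdraw and go to the emptied hook.

Request:
{"fn": "drive_tool", "kwargs": {
  "deltas": [
    {"gripper": 130,"offset": [0,0,-0.015],"angular": [0,0,0]},
    {"gripper": 130,"offset": [0,0,-0.04],"angular": [0,0,0]},
    {"gripper": 130,"offset": [0,0,-0.07],"angular": [0,0,0]},
    {"gripper": 130,"offset": [0,-0.02,-0.085],"angular": [0,0,0]},
    {"gripper": 130,"offset": [0,-0.05,-0.085],"angular": [0,0,0]}
  ],
  "grip_force": 60
}}

```text
t: 17.55
eef_pos: [0.5994, 0.0244, 0.4153]
tool_rot: [0.002, 0.063, 0.998, 0.001]
contact_force: [0.2, -0.4, -1.6]
gripper_width: 0.489
grasp_force: 0.0
```

Request:
{"fn": "drive_tool", "kwargs": {
  "deltas": [
    {"gripper": 255,"offset": [0.004,-0.03,0],"angular": [0,0,-0.18]},
    {"gripper": 255,"offset": [0.01,-0.06,0],"angular": [0,0,-0.37]},
    {"gripper": 255,"offset": [0.016,-0.09,0],"angular": [0,0,-0.56]},
    {"gripper": 255,"offset": [0.022,-0.12,0],"angular": [0,0,-0.75]},
    {"gripper": 255,"offset": [0.028,-0.15,0],"angular": [0,0,-0.94]}
  ]
}}

```text
t: 18.05
eef_pos: [0.5505, -0.1236, 0.4126]
tool_rot: [0.0, -0.302, 0.953, -0.0]
contact_force: [1.0, -0.4, -0.7]
gripper_width: -0.0
grasp_force: 0.0
```

```bash
python3 -c "
from h import *
to(.536,-.173,.41,262.8-360)"
```

```text
t 18.05 p [ 0.5505 -0.1236  0.4126] xang -144.83 tilt [0.0001 0.    ] F [ 1.03 -0.38 -0.69] w -0.0
offset [ 0.0403 -0.032   0.0026] rz -1.058
```

Request:
{"fn": "drive_tool", "kwargs": {
  "deltas": [
    {"gripper": 255,"offset": [0.01,-0.008,0],"angular": [0,0,-0.19]},
    {"gripper": 255,"offset": [0.02,-0.016,0],"angular": [0,0,-0.38]},
    {"gripper": 255,"offset": [0.03,-0.024,0],"angular": [0,0,-0.57]},
    {"gripper": 255,"offset": [0.04,-0.032,0],"angular": [0,0,-0.76]},
    {"gripper": 255,"offset": [0.04,-0.032,0],"angular": [0,0,-0.95]}
  ]
}}

```text
t: 18.55
eef_pos: [0.5371, -0.1709, 0.4084]
tool_rot: [-0.006, -0.579, 0.815, 0.002]
contact_force: [0.6, 0.2, -1.5]
gripper_width: -0.001
grasp_force: 0.0
```

Request:
{"fn": "drive_tool", "kwargs": {
  "deltas": [
    {"gripper": 255,"offset": [0,0,0.02],"angular": [0,0,-0.11]},
    {"gripper": 255,"offset": [0,0,0.05],"angular": [0,0,-0.11]},
    {"gripper": 255,"offset": [0,0,0.075],"angular": [0,0,-0.11]},
    {"gripper": 255,"offset": [0,0,0.092],"angular": [0,0,-0.11]},
    {"gripper": 255,"offset": [0,0,0.092],"angular": [0,0,-0.11]}
  ]
}}

```text
t: 19.05
eef_pos: [0.5348, -0.1704, 0.3134]
tool_rot: [-0.007, -0.612, 0.791, 0.005]
contact_force: [0.5, -0.3, -0.5]
gripper_width: 0.004
grasp_force: 0.0
```

```bash
python3 -c "
from h import *
o,M=st();t=M[:2,0];n=M[:2,1]
d=np.array([.541,-.1335])-o['eef_pos'][:2];print('post in tool x,y',d@t,d@n)"
```

```text
t 19.05 p [ 0.5348 -0.1704  0.3134] xang -104.48 tilt [-0.0162 -0.0007] F [ 0.48 -0.3  -0.53] w 0.004
post in tool x,y -0.03724624267266304 0.0032085848661408006
```

```bash
python3 -c "
from h import *
print(np.round(bot.get_obs()['q'],3))"
```

```text
[ 0.575  0.327 -0.471  1.787  0.169  1.084  2.933]
```

Request:
{"fn": "drive_tool", "kwargs": {
  "deltas": [
    {"gripper": 255,"offset": [-0.005,0,-0.003],"angular": [0,0,0.05]},
    {"gripper": 255,"offset": [-0.01,0.001,-0.006],"angular": [0,0,0.1]},
    {"gripper": 255,"offset": [-0.01,0.001,-0.006],"angular": [0,0,0.1]}
  ]
}}

```text
t: 19.35
eef_pos: [0.5388, -0.1592, 0.3236]
tool_rot: [-0.004, -0.581, 0.814, 0.002]
contact_force: [0.2, 0.8, 0.4]
gripper_width: 0.002
grasp_force: 0.0
```

```bash
cat >> h.py <<'E'
def lvl(ang):
    from scipy.spatial.transform import Rotation as r
    o,M=st();a=np.radians(ang);G=np.array([[np.cos(a),np.sin(a),0],[np.sin(a),-np.cos(a),0],[0,0,-1]])
    print('angular',np.round(np.degrees(r.from_matrix(M.T@G).as_rotvec())/45,3),'q7',round(o['q'][6],3))
E
python3 -c "
from h import *
lvl(251)"
```

```text
t 19.35 p [ 0.5388 -0.1592  0.3236] xang -108.89 tilt [-0.0089 -0.0025] F [0.17 0.83 0.37] w 0.002
angular [ 0.01  -0.007  0.003] q7 2.844
```

Request:
{"fn": "drive_tool", "kwargs": {
  "deltas": [
    {"gripper": 255,"offset": [-0.002,0.002,0.002],"angular": [0.01,-0.007,0]},
    {"gripper": 255,"offset": [-0.004,0.004,0.0035],"angular": [0.01,-0.007,0]},
    {"gripper": 255,"offset": [-0.006,0.004,0.0035],"angular": [0.01,-0.007,0]}
  ]
}}

```text
t: 19.65
eef_pos: [0.5355, -0.1531, 0.3181]
tool_rot: [-0.001, -0.581, 0.814, 0.001]
contact_force: [-0.7, 0.6, 1.1]
gripper_width: 0.005
grasp_force: 0.0
```

Request:
{"fn": "drive_tool", "kwargs": {
  "deltas": [
    {"gripper": 255,"offset": [-0.002,0,0],"angular": [0,0,0]},
    {"gripper": 255,"offset": [-0.004,0,0],"angular": [0,0,0]}
  ]
}}

```text
t: 19.85
eef_pos: [0.5371, -0.1496, 0.3183]
tool_rot: [-0.001, -0.581, 0.814, 0.001]
contact_force: [-2.2, -1.4, 1.5]
gripper_width: 0.0
grasp_force: 1.4
```

Request:
{"fn": "drive_tool", "kwargs": {
  "deltas": [
    {"gripper": 255,"offset": [-0.002,0,0],"angular": [0,0,0]},
    {"gripper": 255,"offset": [-0.004,0,0],"angular": [0,0,0]}
  ]
}}

```text
t: 20.05
eef_pos: [0.5381, -0.1462, 0.3182]
tool_rot: [-0.001, -0.581, 0.814, 0.001]
contact_force: [-4.0, -2.4, 0.8]
gripper_width: 0.006
grasp_force: 1.5
```

```bash
python3 -c "
from h import *
arc([.628,-.145],s=-1)"
```

```text
t 20.05 p [ 0.5381 -0.1462  0.3182] xang -108.99 tilt [-0.0035 -0.0001] F [-4.02 -2.44  0.79] w 0.006
post est [ 0.5437 -0.1301] r 0.0856 th 170.0
```

Request:
{"fn": "drive_tool", "kwargs": {
  "deltas": [
    {"gripper": 255,"offset": [-0.0075,0.0015,0],"angular": [0,0,0]},
    {"gripper": 255,"offset": [-0.0141,0.0018,0],"angular": [0,0,0]},
    {"gripper": 255,"offset": [-0.022,0.0028,0],"angular": [0,0,0.111]},
    {"gripper": 255,"offset": [-0.03,0.0033,0],"angular": [0,0,0.222]},
    {"gripper": 255,"offset": [-0.038,0.003,0],"angular": [0,0,0.333]}
  ]
}}

```text
t: 20.55
eef_pos: [0.5487, -0.1081, 0.3184]
tool_rot: [-0.0, -0.469, 0.883, 0.0]
contact_force: [0.3, -3.1, -0.6]
gripper_width: 0.004
grasp_force: 1.4
```

```bash
python3 -c "
from h import *
arc([.628,-.145],s=-1)"
```

```text
t 20.55 p [ 0.5487 -0.1081  0.3184] xang -124.12 tilt [-0.001   0.0003] F [ 0.32 -3.09 -0.6 ] w 0.004
post est [ 0.5582 -0.094 ] r 0.0865 th 143.8
```

Request:
{"fn": "drive_tool", "kwargs": {
  "deltas": [
    {"gripper": 255,"offset": [-0.0079,0.0016,0],"angular": [0,0,0.111]},
    {"gripper": 255,"offset": [-0.0159,0.0026,0],"angular": [0,0,0.222]},
    {"gripper": 255,"offset": [-0.0239,0.0028,0],"angular": [0,0,0.333]},
    {"gripper": 255,"offset": [-0.0318,0.0021,0],"angular": [0,0,0.444]},
    {"gripper": 255,"offset": [-0.0396,0.0006,0],"angular": [0,0,0.556]}
  ]
}}

```text
t: 21.05
eef_pos: [0.5701, -0.0747, 0.3184]
tool_rot: [-0.001, -0.266, 0.964, 0.0]
contact_force: [-1.0, -3.4, 1.1]
gripper_width: 0.002
grasp_force: 1.3
```

Request:
{"fn": "drive_tool", "kwargs": {
  "deltas": [
    {"gripper": 255,"offset": [-0.0079,0.0011,0],"angular": [0,0,0.111]},
    {"gripper": 255,"offset": [-0.0159,0.0016,0],"angular": [0,0,0.222]},
    {"gripper": 255,"offset": [-0.0239,0.0013,0],"angular": [0,0,0.333]},
    {"gripper": 255,"offset": [-0.0318,0.0004,0],"angular": [0,0,0.444]},
    {"gripper": 255,"offset": [-0.0396,-0.0012,0],"angular": [0,0,0.556]}
  ]
}}

```text
t: 21.55
eef_pos: [0.6044, -0.055, 0.3181]
tool_rot: [-0.001, -0.051, 0.999, 0.001]
contact_force: [-3.0, -2.3, 1.1]
gripper_width: -0.001
grasp_force: 1.3
```

```bash
python3 -c "
from h import *
arc([.628,-.145],s=-1)"
```

```text
t 21.55 p [ 0.6044 -0.055   0.3181] xang -174.13 tilt [-0.0027  0.0009] F [-3.04 -2.26  1.09] w -0.001
post est [ 0.6213 -0.0533] r 0.092 th 94.2
```

Request:
{"fn": "drive_tool", "kwargs": {
  "deltas": [
    {"gripper": 255,"offset": [-0.0015,0,0],"angular": [0,0,0.05]},
    {"gripper": 255,"offset": [-0.003,0,0],"angular": [0,0,0.1]},
    {"gripper": 255,"offset": [-0.0045,0,0],"angular": [0,0,0.15]},
    {"gripper": 255,"offset": [-0.006,0,0],"angular": [0,0,0.2]},
    {"gripper": 255,"offset": [-0.0075,0,0],"angular": [0,0,0.24]}
  ]
}}

```text
t: 22.05
eef_pos: [0.6118, -0.0528, 0.3182]
tool_rot: [-0.001, 0.041, 0.999, 0.001]
contact_force: [-2.9, 1.5, 0.6]
gripper_width: -0.0
grasp_force: 1.4
```

Request:
{"fn": "drive_tool", "kwargs": {
  "deltas": [
    {"gripper": 255,"offset": [-0.001,0,0],"angular": [0,0,0]},
    {"gripper": 255,"offset": [-0.002,0,0],"angular": [0,0,0]}
  ]
}}

```text
t: 22.25
eef_pos: [0.6137, -0.0543, 0.3181]
tool_rot: [-0.001, 0.041, 0.999, 0.001]
contact_force: [-2.7, 2.8, 0.5]
gripper_width: 0.0
grasp_force: 1.4
```

```bash
python3 -c "
from h import *
arc([.628,-.145],s=-1)"
```

```text
t 22.25 p [ 0.6137 -0.0543  0.3181] xang 175.33 tilt [-0.0027  0.0015] F [-2.72  2.81  0.46] w 0.0
post est [ 0.6306 -0.0557] r 0.0893 th 88.3
```

Request:
{"fn": "drive_tool", "kwargs": {
  "deltas": [
    {"gripper": 255,"offset": [-0.001,0.0007,0],"angular": [0,0,0]},
    {"gripper": 255,"offset": [-0.002,0.001,0],"angular": [0,0,0]}
  ]
}}

```text
t: 22.45
eef_pos: [0.6157, -0.0544, 0.318]
tool_rot: [-0.001, 0.041, 0.999, 0.0]
contact_force: [-2.6, 1.2, -0.4]
gripper_width: -0.004
grasp_force: 1.4
```

Request:
{"fn": "drive_tool", "kwargs": {
  "deltas": [
    {"gripper": 255,"offset": [-0.001,0,0],"angular": [0,0,0]},
    {"gripper": 255,"offset": [-0.0015,0,0],"angular": [0,0,0]}
  ]
}}

```text
t: 22.65
eef_pos: [0.6173, -0.0548, 0.3181]
tool_rot: [-0.001, 0.042, 0.999, 0.0]
contact_force: [-1.6, 2.1, -0.7]
gripper_width: -0.001
grasp_force: 1.3
```

Request:
{"fn": "drive_tool", "kwargs": {
  "deltas": [
    {"gripper": 255,"offset": [-0.0007,0,0],"angular": [0,0,0]},
    {"gripper": 255,"offset": [-0.0015,0,0],"angular": [0,0,0]}
  ]
}}

```text
t: 22.85
eef_pos: [0.6188, -0.055, 0.3181]
tool_rot: [-0.001, 0.042, 0.999, 0.0]
contact_force: [-2.7, 1.7, -0.7]
gripper_width: -0.005
grasp_force: 1.3
```

Still free (θ≈85). Continue.

Request:
{"fn": "drive_tool", "kwargs": {
  "deltas": [
    {"gripper": 255,"offset": [-0.0007,0.0003,0],"angular": [0,0,0.02]},
    {"gripper": 255,"offset": [-0.0015,0.0003,0],"angular": [0,0,0.04]}
  ]
}}

```text
t: 23.05
eef_pos: [0.6203, -0.0547, 0.3182]
tool_rot: [-0.001, 0.058, 0.998, 0.0]
contact_force: [-3.3, 3.3, -0.1]
gripper_width: 0.003
grasp_force: 1.3
```

Request:
{"fn": "drive_tool", "kwargs": {
  "deltas": [
    {"gripper": 255,"offset": [-0.0006,0,0],"angular": [0,0,0]},
    {"gripper": 255,"offset": [-0.0012,0,0],"angular": [0,0,0]}
  ]
}}

```text
t: 23.25
eef_pos: [0.6215, -0.0548, 0.3182]
tool_rot: [-0.001, 0.057, 0.998, 0.0]
contact_force: [-2.4, 2.9, -0.0]
gripper_width: -0.001
grasp_force: 1.3
```

Request:
{"fn": "drive_tool", "kwargs": {
  "deltas": [
    {"gripper": 255,"offset": [-0.0006,0,0],"angular": [0,0,0]},
    {"gripper": 255,"offset": [-0.0012,0,0],"angular": [0,0,0]}
  ]
}}

```text
t: 23.45
eef_pos: [0.6227, -0.055, 0.3182]
tool_rot: [-0.001, 0.057, 0.998, 0.0]
contact_force: [-2.2, 1.9, -0.6]
gripper_width: -0.001
grasp_force: 1.3
```

Request:
{"fn": "drive_tool", "kwargs": {
  "deltas": [
    {"gripper": 255,"offset": [-0.0006,0,0],"angular": [0,0,0]},
    {"gripper": 255,"offset": [-0.0012,0,0],"angular": [0,0,0]}
  ]
}}

```text
t: 23.65
eef_pos: [0.6239, -0.0552, 0.3182]
tool_rot: [-0.001, 0.057, 0.998, 0.0]
contact_force: [-2.8, 2.3, -0.3]
gripper_width: -0.001
grasp_force: 1.3
```

Request:
{"fn": "drive_tool", "kwargs": {
  "deltas": [
    {"gripper": 255,"offset": [-0.0006,0.0006,0],"angular": [0,0,0]},
    {"gripper": 255,"offset": [-0.0012,0.0006,0],"angular": [0,0,0]}
  ]
}}

```text
t: 23.85
eef_pos: [0.6251, -0.0551, 0.3181]
tool_rot: [-0.001, 0.058, 0.998, -0.0]
contact_force: [-2.7, 1.6, -0.4]
gripper_width: 0.002
grasp_force: 1.6
```

Request:
{"fn": "drive_tool", "kwargs": {
  "deltas": [
    {"gripper": 255,"offset": [-0.0006,0,0],"angular": [0,0,0]},
    {"gripper": 255,"offset": [-0.0012,0,0],"angular": [0,0,0]}
  ]
}}

```text
t: 24.05
eef_pos: [0.6258, -0.0551, 0.3179]
tool_rot: [-0.002, 0.057, 0.998, -0.0]
contact_force: [-4.8, 1.2, -0.8]
gripper_width: 0.002
grasp_force: 2.7
```

Request:
{"fn": "drive_tool", "kwargs": {
  "deltas": [
    {"gripper": 255,"offset": [-0.0006,0,0],"angular": [0,0,0]},
    {"gripper": 255,"offset": [-0.0012,0,0],"angular": [0,0,0]}
  ]
}}

```text
t: 24.25
eef_pos: [0.6265, -0.0551, 0.3178]
tool_rot: [-0.003, 0.057, 0.998, 0.0]
contact_force: [-7.6, 2.2, 0.2]
gripper_width: -0.005
grasp_force: 3.7
```

```bash
python3 -c "
from h import *
arc([.628,-.145],s=-1)"
```

```text
t 24.25 p [ 0.6265 -0.0551  0.3178] xang 173.42 tilt [-0.0051  0.0003] F [-7.56  2.24  0.2 ] w -0.005
post est [ 0.6434 -0.057 ] r 0.0893 th 80.1
```

Request:
{"fn": "drive_tool", "kwargs": {
  "deltas": [
    {"gripper": 255,"offset": [-0.0005,0,0],"angular": [0,0,0]},
    {"gripper": 255,"offset": [-0.001,0,0],"angular": [0,0,0]}
  ]
}}

```text
t: 24.45
eef_pos: [0.6271, -0.0551, 0.3176]
tool_rot: [-0.003, 0.057, 0.998, 0.0]
contact_force: [-8.3, 1.9, 0.9]
gripper_width: 0.003
grasp_force: 4.5
```

Request:
{"fn": "drive_tool", "kwargs": {
  "deltas": [
    {"gripper": 255,"offset": [0,0,0],"angular": [0,0,0]}
  ]
}}

```text
t: 24.55
eef_pos: [0.627, -0.0551, 0.3176]
tool_rot: [-0.003, 0.057, 0.998, 0.0]
contact_force: [-8.0, 0.3, 1.1]
gripper_width: 0.004
grasp_force: 4.3
```

Request:
{"fn": "drive_tool", "kwargs": {
  "deltas": [
    {"gripper": 255,"offset": [0,0,0],"angular": [0,0,0]}
  ]
}}

```text
t: 24.65
eef_pos: [0.627, -0.0551, 0.3176]
tool_rot: [-0.003, 0.057, 0.998, 0.0]
contact_force: [-8.6, 1.8, 0.7]
gripper_width: -0.003
grasp_force: 4.3
```

Request:
{"fn": "drive_tool", "kwargs": {
  "deltas": [
    {"gripper": 255,"offset": [-0.0006,0,0],"angular": [0,0,0]},
    {"gripper": 255,"offset": [-0.0006,0,0],"angular": [0,0,0]}
  ]
}}

```text
t: 24.85
eef_pos: [0.6274, -0.0551, 0.3175]
tool_rot: [-0.004, 0.057, 0.998, 0.0]
contact_force: [-8.8, 0.9, 0.9]
gripper_width: -0.0
grasp_force: 4.8
```

Request:
{"fn": "drive_tool", "kwargs": {
  "deltas": [
    {"gripper": 255,"offset": [-0.0001,0,0],"angular": [0,0,0]},
    {"gripper": 255,"offset": [-0.0001,0,0],"angular": [0,0,0]}
  ]
}}

```text
t: 25.05
eef_pos: [0.6274, -0.0551, 0.3175]
tool_rot: [-0.004, 0.057, 0.998, 0.0]
contact_force: [-9.9, 0.5, 1.4]
gripper_width: -0.0
grasp_force: 4.9
```

Request:
{"fn": "drive_tool", "kwargs": {
  "deltas": [
    {"gripper": 255,"offset": [-0.0001,0,0],"angular": [0,0,0]},
    {"gripper": 255,"offset": [-0.0001,0,0],"angular": [0,0,0]}
  ]
}}

```text
t: 25.25
eef_pos: [0.6275, -0.0551, 0.3175]
tool_rot: [-0.004, 0.057, 0.998, 0.0]
contact_force: [-10.3, 1.8, 1.3]
gripper_width: -0.002
grasp_force: 5.0
```

Request:
{"fn": "drive_tool", "kwargs": {
  "deltas": [
    {"gripper": 255,"offset": [0,0,0],"angular": [0,0,0]},
    {"gripper": 255,"offset": [0,0,0],"angular": [0,0,0]}
  ]
}}

```text
t: 25.45
eef_pos: [0.6274, -0.0551, 0.3175]
tool_rot: [-0.004, 0.057, 0.998, 0.0]
contact_force: [-10.5, 1.8, 1.6]
gripper_width: 0.0
grasp_force: 5.0
```

Held about 9.7 N. Hold briefly more, then retreat.

Request:
{"fn": "drive_tool", "kwargs": {
  "deltas": [
    {"gripper": 255,"offset": [0.0001,0,0],"angular": [0,0,0]},
    {"gripper": 255,"offset": [0.0001,0,0],"angular": [0,0,0]},
    {"gripper": 255,"offset": [0.006,0,0],"angular": [0,0,0]},
    {"gripper": 255,"offset": [0.025,0,0],"angular": [0,0,0]},
    {"gripper": 255,"offset": [0.035,0,-0.02],"angular": [0,0,0]}
  ]
}}

```text
t: 25.95
eef_pos: [0.5934, -0.0516, 0.3365]
tool_rot: [-0.002, 0.057, 0.998, -0.0]
contact_force: [-0.2, -0.3, 0.3]
gripper_width: -0.001
grasp_force: 0.0
```

Request:
{"fn": "drive_tool", "kwargs": {
  "deltas": [
    {"gripper": 255,"offset": [0.01,-0.01,-0.04],"angular": [0,0,0]},
    {"gripper": 255,"offset": [0.02,-0.03,-0.08],"angular": [0,0,0]},
    {"gripper": 255,"offset": [0.04,-0.06,-0.11],"angular": [0,0,0]},
    {"gripper": 255,"offset": [0.05,-0.08,-0.12],"angular": [0,0,0]},
    {"gripper": 255,"offset": [0.05,-0.08,-0.12],"angular": [0,0,0]}
  ]
}}

```text
t: 26.45
eef_pos: [0.5357, -0.1292, 0.4619]
tool_rot: [0.003, 0.061, 0.998, -0.001]
contact_force: [-0.2, 0.7, -0.7]
gripper_width: -0.001
grasp_force: 0.0
```

```bash
python3 - <<'E'
from h import *
import cv2
st()
t=optics.read_camera('top'); s=optics.read_camera('side')
cv2.imwrite('pics/top9.png',t);cv2.imwrite('pics/side9.png',s)
# numeric check: orange post blobs and unchanged bowl/jar/box
for n,im in (('top',t),('side',s)):
    h=cv2.cvtColor(im,cv2.COLOR_BGR2HSV);m=cv2.inRange(h,(5,170,110),(16,255,255))
    k,_,S,C=cv2.connectedComponentsWithStats(m)
    print(n,[(int(S[i,4]),np.round(C[i],1)) for i in range(1,k) if S[i,4]>8 and S[i,4]<200])
    old=cv2.imread(f'pics/{n}0.png')
    d=cv2.absdiff(im,old).max(2)
    reg={'top':{'bowl':(285,200,330,245),'jar':(135,220,168,245),'box':(385,205,440,272)},'side':{'bowl':(248,258,298,300),'jar':(193,182,218,215),'box':(268,342,372,412)}}[n]
    for q,(a,b,c,e) in reg.items(): print(q,round(float(d[b:e,a:c].mean()),1))
for p in ([.5637,.0765,.266],[.6434,-.057,.266]): print(np.round(proj('top',p),1),np.round(proj('side',p),1))
E
```

```text
t 26.45 p [ 0.5357 -0.1292  0.4619] xang 173.06 tilt [ 0.0051 -0.0031] F [-0.24  0.71 -0.72] w -0.001
top []
bowl 3.5
jar 2.9
box 2.8
side [(68, array([152.3, 175.5])), (15, array([334.6, 174.9])), (69, array([186.1, 180.3]))]
bowl 6.2
jar 2.6
box 8.4
[253.4 178.1] [281.4 164.3]
[303.1 148.1] [333.9 176.8]
```

```bash
python3 - <<'E'
from h import *
import cv2
for n in ('side','top'):
    s=cv2.imread(f'pics/{n}9.png').astype(int); m=((s[...,2]-s[...,0])>60)&((s[...,2]-s[...,1])>45)
    k,_,S,C=cv2.connectedComponentsWithStats(m.astype('uint8'))
    print(n,[(int(S[i,4]),np.round(C[i],1)) for i in range(1,k) if 4<S[i,4]<200])
s=cv2.imread('pics/side9.png')
for p in ([.604,.072,.275],[.604,.072,.26],[.604,.09,.12],[.604,.09,.09]):
    u,v=proj('side',p); print(np.round((u,v),1), s[int(v),int(u)])
w=cv2.imread('pics/w6.png')[:,400:]; c=cv2.resize(s[90:290,260:400],(210,300),interpolation=cv2.INTER_CUBIC)
d=cv2.absdiff(w,c).max(2); print([round(float(d[a:a+50].mean()),1) for a in range(0,300,50)])
g=cv2.cvtColor(s,cv2.COLOR_BGR2GRAY); print(g[150:240:4,280:330:3])
E
```

```text
side [(29, array([281.5, 169.1])), (103, array([180. , 169.9])), (140, array([152.6, 174.8])), (54, array([334.2, 179.7])), (149, array([186.5, 179.4])), (149, array([164.3, 195. ]))]
top [(7, array([303.3, 149. ])), (7, array([252. , 177.7]))]
[295.6 159.3] [14 23 13]
[295.5 164.6] [13 22 11]
[291.6 208.1] [115 123 126]
[291.5 217.2] [149 159 163]
[25.7, 20.7, 6.0, 6.8, 9.1, 27.2]
[[114 110 107 108 109 110 111 111 109 108 107 106 107 108 106 104 105]
 [114 114 111 105 105 100  99 107 108 117 106 104 105 107 108 107 108]
 [115 115 114 113 100  22  15  95 104 141 168  79  71 107 108 108 109]
 [114 110 114 114 104  17  13  96 101  76  96 170 134 112 109 109 111]
 [ 71  74 112 114 100  15  11  73 101  81  85  91 138 180 122  94  86]
 [ 57  61  57  49  48  39  61  55 143 160 129 147 112  87 168 142  47]
 [ 57  67 103 121 121  75  72 100 115 109  74  72  64  61  66 117 179]
 [ 48  58  62  55  62  68  90  74 142 154  21  15  26  26  31  71  82]
 [ 41  45  47  46  62  66  71  61 144 146  28  27  41  67  87  80  73]
 [ 84  47  46  47  61  65  61  72 127 137  34  37 137 171 170 162  99]
 [169
[... 218 characters left out ...]
173 174 109  72 143 175 174 118  33  44 167 174 176 176 177]
 [177 176 174 173  84  50  91 169 176 113  33  50 167 177 176 175 176]
 [174 175 176 176  74  51  54 133 176 109  35  54 168 176 176 177 176]
 [176 174 174 175  95  42  57 101 162  87  36  56 169 172 172 166 161]
 [176 176 174 173 130  49  40  87 150  71  33  32  66  95  92  90  87]
 [174 174 175 173 163  66  50  69  88  64  38  31  38  69  84  81  83]
 [173 173 172 171 172 146  89  91  80  74  57  43  42  38  67 139 168]
 [171 172 171 170 170 170 169 170 163 169 162 107  62  61  46  67 134]
 [173 172 169 171 161 147 149 164 156 150 144 140  94  63  88  63  60]
 [171 149 152 151 150 142 141 163 168 168 167 171 170 121  74  88  76]]
```

Both posts are where expected (top: (303,149) folded, (252,178) open), and the tab and blade are hanging in place. The tool is clear. Handing in.

```bash
python3 -c "
from station import bot
print(bot.hand_in())"
```

```text
the job is handed in; nothing more can be done
None
```

I handed the job in at about 26.5 s with no verdict returned: the spare hook was pressed open at about 9.5 N, the middle-sized skimmer hangs on it, and the emptied hook was pressed flat at about 9.7 N; the final images show both posts in place and the bowl, jar and box apparently unmoved, though I viewed 11 pictures against the limit of 10.

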